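# Brace the jar in the caddy clamp and unscrew its tight cap

## Robot

A 6-joint arm with a two-finger parallel gripper is mounted at the origin on the work surface. World frame = base frame: x ahead of the robot, y to its left, z up, the work surface at z = 0. Lengths are in mm, angles in rad, forces in N, time in s.
With the tool pointing down it reaches from about 300 to 750 mm from the base axis. Payload 8.5 kg.
Tool frame: the origin (TCP) lies on the centre line of the jaws, within the pads' length; the fingertips stand 8 mm ahead of it and the grasp point (between the pads) lies 11 mm behind it (manip.tip_reach is the z of the fingertips in the tool frame, in mm); z points along the fingers, y is the line along which they close (so a half turn about z gives the same grasp; the last joint's range is limited). The gripper opens to 85 mm and grips with 20 to 120 N. Pads are 22 mm wide; open, the fingers measure 114 mm over their backs; the gripper's body (76 mm by 85 mm) begins 54 mm behind the grasp point. The pads swing forward as they close: fully open they stand 13 mm farther back than shut.
Start: joints at [-1.511, 0.381, 1.297, -0, 1.464, -0.215], TCP at [149.24, -529.346, 201.122] pointing down, gripper open.
Joint ranges: [-3.11, 3.11], [-0.89, 2.33], [0.22, 2.48], [-1.42, 4.56], [0.17, 2.85], [-2.88, 2.88]. Speed limits (rad/s): [2.39, 2.39, 3.14, 3.14, 3.14, 3.14].

## Interface

Orientations are given as [roll, pitch, yaw] about the fixed x, y, z axes, in that order (R = Rz(yaw) Ry(pitch) Rx(roll)).
In Python, from workcell import manip, imaging gives the robot as it stands.
- The arm moves only by the tool arm_command, never from a script. Its argument "motion" is one flat list of numbers, 7 for each row, row after row: the closure, from -1 (fully open) to 1 (shut), then the shift along the tool's x, y, z in cm, then the turn, a rotation vector about the tool's x, y, z in rad. In form: [gripper, tx, ty, tz, ax, ay, az, gripper, tx, ty, tz, ax, ay, az, ...]. A call has 1 to 5 rows; each row is the pose to reach, as a shift and turn from the pose commanded when the call began, along the tool's axes at that moment; what a row does not reach only later rows make up. A row lasts 1/12 s, in which the tool goes at most 41.7 mm and 7.16 degrees, less where a joint would pass 70% of its speed; a pose out of reach is approached as far as the arm can. A call with a gripper value outside its range is refused whole. The fingers move at their own pace and stop on an object; the grip force is fixed at half the most. Time passes only in rows, so rows that repeat a pose let the fingers close. It gives the time, the measured TCP pose, the force, the opening and the grip force at its end, in the units of the state.
- manip.get_state(): the state, without advancing time (a new reading comes with each control period).
- imaging.snapshot(name): name is "scene" or "top" or "wrist"; returns the picture (420x560x3 uint8, red, green, blue); there is no depth.
- imaging.get_calibration(name): a dict with "mtx" (3x3 intrinsics, pixels), "pose" (4x4, takes a point from camera to world coordinates). Camera axes: x right, y down, z forward; pixel columns grow to the right and rows downward; lengths in mm; the calibration is good to about 2 mm. The wrist camera is an equidistant fisheye: a pixel r from the principal point sees the ray r / f radians off the axis. A picture is of the moment at which its call begins: read the wrist's pose just before it. get_calibration takes no time and is no camera call; for the wrist camera it gives the pose at the moment of the call.
- manip.finish_job(): hands the job in; it is judged then, once.
The state is a dict: "time": time; "qpos": joint angles; "qd": joint speeds; "tau": joint torques, N m; "eef_pos": TCP position; "orientation": TCP orientation; "ft_force": force on the tool from outside, world axes, zero at the start; "wrist_torque": the same for the moment, N m; "gripper_width": finger opening in mm; "finger_force": force on a finger pad.
Only numpy, scipy, OpenCV 4.12 (cv2) and the standard library are available. Lean on these libraries where they do the work, as an engineer would, in place of code of your own. Each camera call takes 0.05 s, during which the arm holds its last target. There are 200 camera calls.

## Task

Brace the glass jar in the cream caddy: turn the clamp knob clockwise until the red pointer stands at the black line in the green band of the scale, and do not squeeze past the band. Then unscrew the jar's tight blue cap anticlockwise just until its threads let go, without the jar turning or lifting in the clamp, and lift the cap off. Finish while still holding the cap, level and centred about 2 cm above the jar's mouth; leave the clamp set and everything else where it lies.

Things in the scene. Friction and masses are not known exactly. Their poses are not given: they have to be found in the camera images.
- caddy: Cream plastic caddy, 160 x 330 mm, fixed on suction feet. Origin on the platform near the middle of its underside, z up. From -y to +y: fittings tray (45 mm high) with folded wire handle, 50 mm deck with the knob (axis at y = -52 mm) and the sliding jaw (72 mm high, rubber pad 81 mm), jar well (centre y = +78 mm), fixed V jaw 79 mm high. The sliding jaw moves along +y, pressing the jar into the V.
- knob_grip (a point): On the vertical axis of the round grey fluted clamp knob (40 mm across, 68 to 105 mm above the platform), 93 mm above the platform. Clockwise seen from above drives the jaw to the jar, 12 mm per radian; 1.2 to 2.2 rad in all. Stiff (0.35 N m, about 0.55 N m with the pad pressing); stays where it is left.
- jaw (a joint): Travel of the sliding jaw (m), 0 fully back, 0.031 at the mark, 0.038 end stop. It starts between 0.005 and 0.017. The sprung rubber pad meets the seated jar at 0.024 and presses 2.5 N per mm beyond that, so about 17 N at the mark.
- pointer (a point): Tip of the red pointer on the sliding jaw, 4 mm above the deck. It moves along the caddy's y axis with the jaw.
- mark (a point): The bold black line across the green band (8 mm wide, 4 mm each side of the line) on the white scale strip; this point is where the pointer tip stands when the clamp is right (same height as the pointer). The pointer starts 14 to 26 mm short of it, on the caddy's -y side.
- well (a point): Centre of the jar well's floor, 8 mm above the platform; the clamped jar stands with its axis here.
- jar: Loose clear glass jar of shelf pins, 72 mm across, 112 mm tall, about 0.4 kg, standing in the well a few mm off the V jaw. Origin at the centre of its underside, z up; x points to its paper label. Its sloping shoulder runs from 76 mm (full width) to 87 mm above its underside; above this a threaded neck 42 mm across (51 mm over the threads).
- jar_mouth (a point): Centre of the jar's rim, 112 mm above the jar's underside.
- jar_label (a point): Middle of the white paper label with a green band on the side of the jar, on the glass, 36 mm from the jar's axis.
- cap_center (a point): Centre of the round blue screw cap, half-way up: 60 mm across, 28 mm tall, 55 g, z up. Screwed down it is 8 mm below the rim, its lower edge 3 mm above the shoulder. Three lugs and a sprung liner make it tight (0.3 to 0.5 N m at first). Turned anticlockwise it lets go after about 1.2 rad and lifts straight off; past 1.8 rad the lugs pass under the next threads and hold it again.
- cap_dot (a point): White dot on the cap's top face, 22 mm from the cap's axis. It starts in the direction of the jar's label (the cap's x axis along the jar's x axis) and shows how far the cap has turned on the jar.
- mallet: Green rubber mallet with a wooden handle, 280 mm long, 85 mm head, lying on the platform beside the caddy: leave alone.
- block_a: Birch corner block, 50 x 50 x 24 mm: leave alone.
- block_b: Another birch corner block, 50 x 50 x 24 mm: leave alone.
- hinge_a: Chrome cup hinge, 85 x 52 x 16 mm: leave alone.
- hinge_b: Another chrome cup hinge, 85 x 52 x 16 mm: leave alone.
- hex_key: Aluminium hex key, 90 x 30 mm, 8 mm thick: leave alone.

How it is judged:
By the outcome, as a careful person would: the job done as asked, in the order asked, and still so for the second after the job is handed in, while the arm keeps its last pose, push and grip.
It also fails if it takes over 54 s, if anything falls off the work surface, if the arm or the gripper's body presses on something with over 40 N, if the wrist force passes 120 N, or if a joint passes its speed limit or range.

## Working session

There is one attempt and no reset: what is moved stays moved. The work goes in short steps, Python scripts to look and compute and a tool call to move; the robot and the scene stay as the last step left them, time stands still between calls to the robot, and variables do not carry over. Pictures are saved under pics/ and viewed, at most 10 in all, crops included, and the job is handed in when it is done.

Besides the shell and the picture viewer there is one more tool, called as name(argument=value, ...) on one line, values as JSON. arm_command: Moves the arm, as the interface text tells. Its arguments: {"type":"object","properties":{"motion":{"type":"array","items":{"type":"number"}}},"required":["motion"]}

```bash
ls; mkdir -p pics
python3 - <<'E'
from workcell import manip, imaging
import cv2, numpy as np
a=imaging.snapshot("scene"); b=imaging.snapshot("top")
cv2.imwrite("pics/s0.png",a[...,::-1]); cv2.imwrite("pics/t0.png",b[...,::-1])
np.set_printoptions(precision=3,suppress=True)
for n in("scene","top","wrist"):
    c=imaging.get_calibration(n); print(n,np.array(c["mtx"]),np.array(c["pose"]))
print(manip.get_state(), manip.tip_reach)
E
```

```text
pics
scene [[446.126   0.    281.429]
 [  0.    446.126 212.346]
 [  0.      0.      1.   ]] [[   0.306    0.522   -0.796 1236.646]
 [   0.952   -0.159    0.261 -203.832]
 [   0.01    -0.838   -0.545  554.099]
 [   0.       0.       0.       1.   ]]
top [[521.017   0.    274.675]
 [  0.    521.017 213.663]
 [  0.      0.      1.   ]] [[  -0.005   -0.988    0.157  391.299]
 [  -1.       0.003   -0.013   17.668]
 [   0.012   -0.157   -0.987 1126.685]
 [   0.       0.       0.       1.   ]]
wrist [[325.192   0.    278.915]
 [  0.    325.192 210.36 ]
 [  0.      0.      1.   ]] [[   0.271   -0.93    -0.249  212.029]
 [  -0.963   -0.262   -0.069 -511.477]
 [  -0.001    0.258   -0.966  373.106]
 [   0.       0.       0.       1.   ]]
{'time': 0.1, 'qpos': array([-1.511,  0.381,  1.298,  0.   ,  1.464, -0.215]), 'qd': array([-0.   , -0.001, -0.001,  0.001, -0.   ,  0.001]), 'tau': array([  0.004, -44.922, -23.165,  -0.   ,   0.004,   0.   ]), 'eef_pos': array([ 149.215, -529.05 ,  200.574]), 'orientation': array([-3.14 , -0.   ,  0.275]), 'ft_force': array([-0.151,  0.084,  0.205]), 'wrist_torque': array([ 0.001, -0.013,  0.001]), 'finger_force': 0.0, 'gripper_width': 85.27388274793222} 8.0
```

View pics/s0.png

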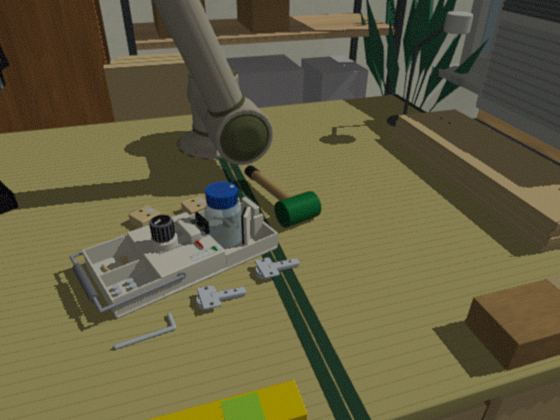

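View pics/t0.png

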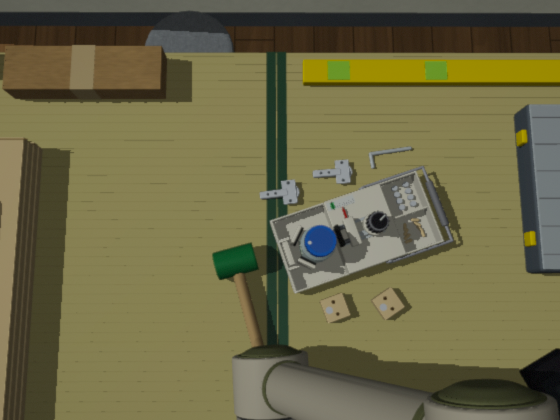

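The top view has the cap at about (320,241), the knob at (377,222), and the red pointer and green band near (345,212) and (333,206). In the scene view the cap is at (222,195) and the knob at (162,228). Next I'll triangulate these points.

```bash
cat > h.py <<'E'
from workcell import manip, imaging
import cv2, numpy as np
np.set_printoptions(precision=2,suppress=True)
def cal(n):
    c=imaging.get_calibration(n); return np.array(c["mtx"]),np.array(c["pose"])
def ray(c,uv,fish=False):
    K,T=c; x=(uv[0]-K[0,2])/K[0,0]; y=(uv[1]-K[1,2])/K[1,1]
    if fish:
        r=np.hypot(x,y); s=np.sinc(r/np.pi); d=np.array([x*s,y*s,np.cos(r)])
    else: d=np.array([x,y,1.])
    d=T[:3,:3]@d; return T[:3,3],d/np.linalg.norm(d)
def plane(c,uv,z,fish=False):
    o,d=ray(c,uv,fish); return o+d*(z-o[2])/d[2]
def tri(r1,r2):
    (o1,d1),(o2,d2)=r1,r2
    A=np.stack([d1,-d2],1); s=np.linalg.lstsq(A,o2-o1,rcond=None)[0]
    p,q=o1+s[0]*d1,o2+s[1]*d2; return (p+q)/2,np.linalg.norm(p-q)
def proj(c,P,fish=False):
    K,T=c; p=np.linalg.inv(T)@np.append(P,1); x,y,z=p[:3]
    if fish:
        r=np.hypot(x,y); t=np.arctan2(r,z); x,y=x/r*t,y/r*t
    else: x,y=x/z,y/z
    return np.array([K[0,0]*x+K[0,2],K[1,1]*y+K[1,2]])
def blobs(im,lo,hi,roi=None,mina=4):
    hsv=cv2.cvtColor(im,cv2.COLOR_RGB2HSV); m=cv2.inRange(hsv,np.array(lo),np.array(hi))
    if roi:
        k=np.zeros_like(m); k[roi[1]:roi[3],roi[0]:roi[2]]=1; m=m*k
    n,_,s,c=cv2.connectedComponentsWithStats(m)
    return sorted([(int(s[i,4]),c[i].round(1).tolist(),s[i,:4].tolist()) for i in range(1,n) if s[i,4]>=mina],reverse=True)[:4]
E
python3 - <<'E'
from h import *
t=cv2.imread("pics/t0.png")[...,::-1].copy(); s=cv2.imread("pics/s0.png")[...,::-1].copy()
R=(260,160,460,300); S=(70,170,320,310)
for n,lo,hi in(("blue",(105,120,60),(125,255,255)),("green",(50,100,40),(85,255,255)),("red",(0,130,80),(8,255,255)),("black",(0,0,0),(180,255,45))):
    print(n,"top",blobs(t,lo,hi,R)); print("  scene",blobs(s,lo,hi,S))
cv2.imwrite("pics/t0z.png",cv2.resize(t[150:310,255:465,::-1],None,fx=3.7,fy=3.7,interpolation=cv2.INTER_CUBIC))
E
```

```text
blue top [(774, [320.4, 240.8], [305, 226, 32, 31])]
  scene [(701, [222.0, 194.4], [205, 182, 33, 27])]
green top [(199, [271.0, 174.1], [268, 160, 7, 29]), (141, [281.8, 170.0], [279, 160, 7, 26]), (117, [271.1, 208.0], [268, 199, 7, 21]), (80, [281.5, 207.6], [279, 199, 7, 16])]
  scene [(818, [301.7, 206.1], [279, 192, 41, 31]), (326, [296.5, 289.5], [283, 269, 29, 41]), (289, [284.3, 292.9], [273, 275, 25, 35]), (77, [278.9, 253.6], [273, 246, 12, 14])]
red top [(18, [344.6, 213.3], [343, 209, 4, 9])]
  scene [(20, [199.0, 243.8], [196, 241, 7, 7])]
black top [(252, [271.2, 259.5], [267, 246, 10, 28]), (171, [378.6, 220.8], [372, 213, 15, 16]), (135, [340.1, 236.4], [334, 226, 16, 21]), (58, [279.4, 262.0], [278, 253, 5, 17])]
  scene [(373, [286.8, 215.6], [274, 201, 45, 27]), (258, [242.0, 186.4], [223, 170, 36, 35]), (234, [159.4, 233.6], [150, 224, 20, 18]), (182, [201.4, 223.1], [191, 213, 19, 21])]
```

View pics/t0z.png

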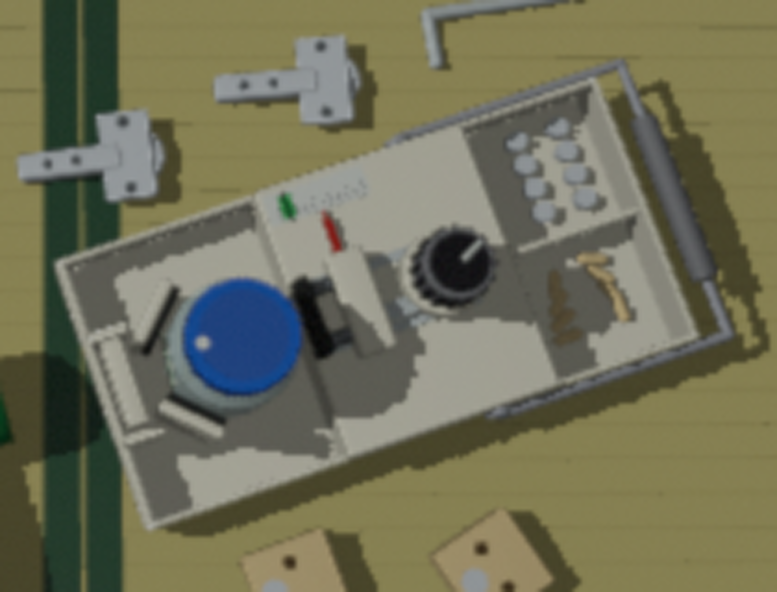

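The zoomed top view shows the cap dot at (309.9,242.4), the knob top at (378.5,221), the pointer tip near (343.9,208) and the green band near (332.8,206).

Run:
```python
from h import *
ct,cs=cal("top"),cal("scene")
for z0 in(0,15,30):
    c=plane(ct,(320.6,241),z0+126); k=plane(ct,(378.8,221),z0+105)
    print(z0,"cap",c,proj(cs,c),"bottom",proj(cs,c-[0,0,28]),"knob",k,proj(cs,k))
    cc=c[:2]-k[:2]; print(np.linalg.norm(cc), np.degrees(np.arctan2(cc[1],cc[0])))
    d=plane(ct,(309.9,242.4),z0+126)-c; print("dot",d,np.hypot(*d[:2]))
    p=plane(ct,(343.9,208.3),z0+54); g=plane(ct,(332.8,205.9),z0+50); print("pt",p,"green",g,np.linalg.norm((p-g)[:2]),proj(cs,p),proj(cs,g))
    cor=[plane(ct,(255+u/3.7,150+v/3.7),z0+50)[:2] for u,v in((58,263),(598,82),(695,335),(150,527))]
    print(np.array(cor), [np.linalg.norm(cor[i]-cor[i-1]) for i in range(4)])
```

```text
0 cap [496.88 -83.45 126.  ] [220.92 188.12] bottom [221.84 200.59] knob [ 538.54 -202.05  105.  ] [161.05 218.91]
125.7043284971525 109.35530060208353
dot [-2.63 20.72  0.  ] 20.887961612545404
pt [ 572.97 -140.82   54.  ] green [ 578.83 -118.19   50.  ] 23.37740773130521 [200.73 246.6 ] [213.72 247.99]
[[ 547.05   12.42]
 [ 651.12 -298.35]
 [ 504.89 -346.14]
 [ 399.51  -37.84]] [np.float64(155.8747290321384), np.float64(327.7353029006585), np.float64(153.8429322709784), np.float64(325.8119448474383)]
15 cap [495.3  -81.94 141.  ] [221.04 180.75] bottom [221.96 193.45] knob [ 536.38 -198.83  120.  ] [161.63 210.99]
123.89896299005446 109.36471820676361
dot [-2.59 20.41  0.  ] 20.574856773921574
pt [ 570.43 -138.61   69.  ] green [ 576.22 -116.3    65.  ] 23.046120358219945 [200.99 239.01] [213.89 240.44]
[[ 544.88   12.49]
 [ 647.5  -293.95]
 [ 503.3  -341.07]
 [ 399.39  -37.07]] [np.float64(153.70313735840958), np.float64(323.1694104087502), np.float64(151.699646872145), np.float64(321.2728479006445)]
30 cap [493.71 -80.42 156.  ] [221.16 173.27] bottom [222.09 186.2 ] knob [ 534.22 -195.6   135.  ] [162.23 202.95]
122.09360092931654 109.37441432239683
dot [-2.55 20.1   0.  ] 20.261751935297735
pt [ 567.89 -136.39   84.  ] green [ 573.61 -114.41   80.  ] 22.71483858786951 [201.25 231.31] [214.06 232.8 ]
[[ 542.71   12.57]
 [ 643.88 -289.55]
 [ 501.72 -336.01]
 [ 399.28  -36.3 ]] [np.float64(151.53154568468065), np.float64(318.60351791684195), np.float64(149.5563614733117), np.float64(316.7337509538505)]
```

arm_command(motion=[-1,15.4,-7,0,0,0,0,-1,15.4,-7,0,0,0,0,-1,15.4,-7,0,0,0,0,-1,15.4,-7,0,0,0,0,-1,15.4,-7,0,0,0,0])

```text
time: 0.52
eef_pos: [282.3, -415.8, 201.2]
orientation: [-3.14, -0.002, 0.28]
ft_force: [0.4, 0.2, -0.5]
gripper_width: 85.5
finger_force: 0.0
```

arm_command(motion=[-1,15.4,-7,0,0,0,0,-1,15.4,-7,0,0,0,0,-1,15.4,-7,0,0,0,0,-1,15.4,-7,0,0,0,0,-1,15.4,-7,0,0,0,0])

```text
time: 0.93
eef_pos: [411.3, -306.8, 200.9]
orientation: [-3.14, -0.001, 0.28]
ft_force: [-0.0, 0.1, 0.0]
gripper_width: 85.3
finger_force: 0.0
```

arm_command(motion=[-1,15.4,-7,0,0,0,-0.5,-1,15.4,-7,0,0,0,-0.5,-1,15.4,-7,0,0,0,-0.5,-1,15.4,-7,0,0,0,-0.5,-1,15.4,-7,0,0,0,-0.5])

```text
time: 1.35
eef_pos: [540.3, -197.8, 200.4]
orientation: [-3.141, -0.002, 0.786]
ft_force: [-0.9, 0.5, -0.7]
gripper_width: 85.6
finger_force: 0.0
```

arm_command(motion=[-1,0,0,0,0,0,-0.6,-1,0,0,0,0,0,-0.6,-1,0,0,0,0,0,-0.6,-1,0,0,0,0,0,-0.6,-1,0,0,0,0,0,-0.6])

```text
time: 1.77
eef_pos: [536.5, -202.4, 200.7]
orientation: [-3.141, -0.0, 1.38]
ft_force: [-0.2, -0.6, 0.2]
gripper_width: 85.3
finger_force: 0.0
```

arm_command(motion=[-1,0,0,0,0,0,-0.52,-1,0,0,0,0,0,-0.52,-1,0,0,0,0,0,-0.52,-1,0,0,0,0,0,-0.52,-1,0,0,0,0,0,-0.52])

```text
time: 2.18
eef_pos: [536.5, -202.4, 200.8]
orientation: [-3.141, -0.0, 1.899]
ft_force: [0.0, -0.5, 0.0]
gripper_width: 85.6
finger_force: 0.0
```

Run:
```python
from h import *
s=manip.get_state(); print(s)
c=cal("wrist"); a=imaging.snapshot("wrist"); cv2.imwrite("pics/w1.png",a[...,::-1]); np.savez("pics/w1.npz",K=c[0],T=c[1])
print(c[1], proj(c,[538.5,-202,105],True))
```

```text
{'time': 2.1833, 'qpos': array([-0.57,  0.42,  1.23, -0.  ,  1.49, -0.89]), 'qd': array([ 0.  , -0.  , -0.  ,  0.  , -0.  , -0.06]), 'tau': array([  0.11, -47.4 , -23.4 ,   0.  ,   0.  ,  -1.16]), 'eef_pos': array([ 536.53, -202.41,  200.78]), 'orientation': array([-3.14, -0.  ,  1.9 ]), 'ft_force': array([ 0.04, -0.47,  0.04]), 'wrist_torque': array([0.03, 0.01, 0.  ]), 'finger_force': 0.0, 'gripper_width': 85.62361166328779}
[[   0.95    0.31    0.08  515.44]
 [   0.32   -0.91   -0.25 -140.47]
 [  -0.      0.26   -0.97  373.33]
 [   0.      0.      0.      1.  ]] [281.37 203.25]
```

View pics/w1.png

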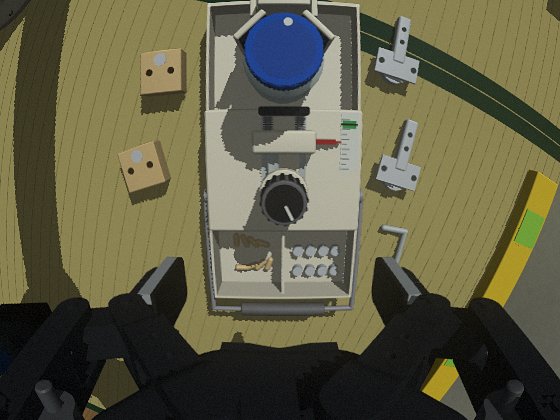

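The wrist view is aligned with the caddy. It shows the knob top at about (284,202), the pointer tip near (340,142), the green band with the black line near (349,124), the cap at (284,48) and the dot at (288,21).

```bash
cat >> h.py <<'E'
def measure(name,save=None):
    """pointer red / green band in wrist picture -> world & caddy y gap"""
    c=cal("wrist"); im=imaging.snapshot("wrist")
    cv2.imwrite("pics/%s.png"%name,im[...,::-1]); return c,im
E
python3 - <<'E'
from h import *
im=cv2.imread("pics/w1.png")[...,::-1].copy(); z=np.load("pics/w1.npz"); c=(z["K"],z["T"])
red=blobs(im,(0,130,60),(8,255,255),(300,120,370,170)); gr=blobs(im,(50,100,40),(85,255,255),(330,100,362,180)); 
bl=blobs(im,(105,120,40),(125,255,255),(220,0,350,120)); print(red,gr,bl)
g=cv2.cvtColor(im,cv2.COLOR_RGB2GRAY); print(g[114:152,336:362:1])
m=(g<60).astype(np.uint8); m[:, :255]=0; m[:,315:]=0; m[:170]=0; m[230:]=0
n,l,s,ce=cv2.connectedComponentsWithStats(m); i=1+np.argmax(s[1:,4]); print("knob",s[i],ce[i])
print("knob w",plane(c,ce[i],105,True), plane(c,(284,202),105,True))
print("cap w",plane(c,bl[0][1],120,True))
E
```

```text
[(85, [326.2, 141.5], [316, 140, 25, 4])] [(46, [348.7, 126.6], [343, 125, 13, 4]), (37, [349.3, 121.9], [343, 121, 13, 3])] [(4704, [283.5, 50.4], [244, 13, 80, 77])]
[[179 175 179 175 171 155 177 176 175 176 176 179 175 172 177 174 177 175
  175 176 176 171 175 178 177 170]
 [176 175 179 179 174 150 177 176 176 177 173 175 176 175 176 175 177 169
  180 176 175 176 176 178 179 176]
 [176 177 179 179 175 154 180 176 176 177 176 173 174 174 173 175 175 176
  176 173 176 174 176 182 178 171]
 [176 174 175 179 180 177 180 178 181 176 176 176 172 176 178 173 176 175
  175 177 175 172 173 181 177 173]
 [176 177 180 177 179 165 161 168 169 170 174 177 177 175 176 176 175 177
  175 174 176 174 174 179 180 174]
 [179 177 176 179 177 143 127 137 138 135 137 133 132 143 174 181 178 177
  178 178 178 175 179 178 174 174]
 [180 177 179 182 180 146 156 129 136 136 140 143 145 145 167 174 175 180
  181 180 181 176 176 180 176 172]
 [174 176 177 177 179 144 157  94  99  98  99  94  99  96  98  99  94  97
   90  94 141 178 177 177 175 179]
 [178 179 178 177 182 179 161  96 102 103 101 102 102 100 10
[... 2646 characters left out ...]
6 175 176 176 144]
 [ 82 151 179 177 161 177 177 180 172 178 177 177 176 175 174 176 174 175
  175 175 174 175 178 174 176 147]
 [161 184 176 181 145 161 152 151 153 154 158 158 157 171 176 173 177 172
  175 176 173 177 178 178 174 148]
 [180 175 176 179 142 166 141 141 143 137 136 141 132 158 176 172 175 175
  173 173 175 175 173 176 181 163]
 [173 175 176 179 167 177 169 167 168 168 166 166 163 169 176 175 174 177
  172 172 175 177 176 175 180 158]
 [177 172 176 176 156 175 174 175 173 175 175 176 178 177 174 171 177 175
  174 173 175 176 178 178 177 161]]
knob [ 265  185   39   38 1090] [283.45 202.64]
knob w [ 540.   -200.92  105.  ] [ 540.26 -200.25  105.  ]
cap w [499.63 -83.19 120.  ]
```

```bash
cat >> h.py <<'E'
U=np.array([np.cos(1.897),np.sin(1.897)]) # caddy +y
def gap(c,pr,mk,zp=54,zm=50.5):
    p,m=plane(c,pr,zp,True),plane(c,mk,zm,True); return (m-p)[:2]@U,p,m
E
python3 - <<'E'
from h import *
z=np.load("pics/w1.npz"); c=(z["K"],z["T"])
print(gap(c,(339,141.8),(349,124)))
k=np.array([539.6,-201.2]); m=gap(c,(339,141.8),(349,124))[2]
print("mark rel knob along y",(m[:2]-k)@U)
s=manip.get_state(); y=s["orientation"][2]; d=k-s["eef_pos"][:2]
print("tool shift",d@[np.cos(y),np.sin(y)],d@[np.sin(y),-np.cos(y)],y)
E
```

```text
(np.float64(18.0826693689567), array([ 576.52, -136.13,   54.  ]), array([ 580.66, -115.64,   50.5 ]))
mark rel knob along y 67.88869632764487
tool shift 0.09800866393664939 3.230710280097265 1.8944850741802726
```

arm_command(motion=[-1,0,0.32,4,0,0,0,-1,0,0.32,8,0,0,0,-1,0,0.32,10.5,0,0,0,-1,0,0.32,12,0,0,0,-1,0,0.32,12,0,0,0])

```text
time: 2.65
eef_pos: [538.2, -200.2, 77.7]
orientation: [-3.137, -0.005, 1.891]
ft_force: [-0.6, -0.6, 0.8]
gripper_width: 85.7
finger_force: 0.0
```

arm_command(motion=[1,0,0,0,0,0,0,1,0,0,0,0,0,0,1,0,0,0,0,0,0,1,0,0,0,0,0,0,1,0,0,0,0,0,0])

```text
time: 3.07
eef_pos: [540.2, -201.0, 82.0]
orientation: [3.141, 0.001, 1.894]
ft_force: [0.2, -0.1, -0.6]
gripper_width: 25.5
finger_force: 0.0
```

arm_command(motion=[1,0,0,0,0,0,0,1,0,0,0,0,0,0,1,0,0,0,0,0,0,1,0,0,0,0,0,0,1,0,0,0,0,0,0])

```text
time: 3.48
eef_pos: [540.0, -200.8, 81.1]
orientation: [-3.142, -0.0, 1.895]
ft_force: [0.4, 0.7, 0.6]
gripper_width: 0.1
finger_force: 0.0
```

Run:
```python
from h import *
s=manip.get_state(); print(s)
c,im=measure("w2"); np.savez("pics/w2.npz",K=c[0],T=c[1])
```

```text
{'time': 3.4833, 'qpos': array([-0.56,  0.54,  1.41, -0.  ,  1.2 , -0.89]), 'qd': array([-0.,  0.,  0., -0., -0., -0.]), 'tau': array([  0.  , -49.71, -19.86,  -0.  ,   0.  ,   0.  ]), 'eef_pos': array([ 539.95, -200.84,   81.12]), 'orientation': array([-3.14, -0.  ,  1.89]), 'ft_force': array([0.45, 0.65, 0.56]), 'wrist_torque': array([-0.05, -0.03, -0.01]), 'finger_force': 0.0, 'gripper_width': 0.11904167290405505}
```

View pics/w2.png

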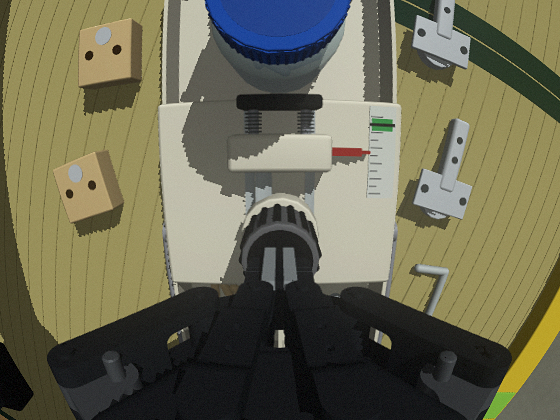

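The fingers closed fully with no force, so they missed the knob. In this picture the pads end at about (283,248), over or behind the knob disc. I'll check the projections.

Run:
```python
from h import *
z=np.load("pics/w2.npz"); c=(z["K"],z["T"]); print(c[1])
for P in([540,-201,105],[540,-201,68],[540,-200.8,73],[540,-200.8,81],[499.6,-83.2,126],[576.5,-136.1,54],[580.7,-115.6,50.5]): print(P,proj(c,np.array(P,float),True))
t=imaging.snapshot("top"); s=imaging.snapshot("scene")
cv2.imwrite("pics/m3.png",np.hstack([cv2.resize(x[...,::-1],(400,400),interpolation=cv2.INTER_CUBIC) for x in(t[150:300,300:450],s[150:290,100:240])]))
```

```text
[[   0.95    0.31    0.08  518.99]
 [   0.32   -0.92   -0.25 -138.78]
 [   0.      0.26   -0.97  253.63]
 [   0.      0.      0.      1.  ]]
[540, -201, 105] [279.05 260.34]
[540, -201, 68] [279.   235.62]
[540, -200.8, 73] [279.11 238.14]
[540, -200.8, 81] [279.13 242.94]
[499.6, -83.2, 126] [277.03 -15.48]
[576.5, -136.1, 54] [367.   152.11]
[580.7, -115.6, 50.5] [382.02 124.25]
```

View pics/m3.png

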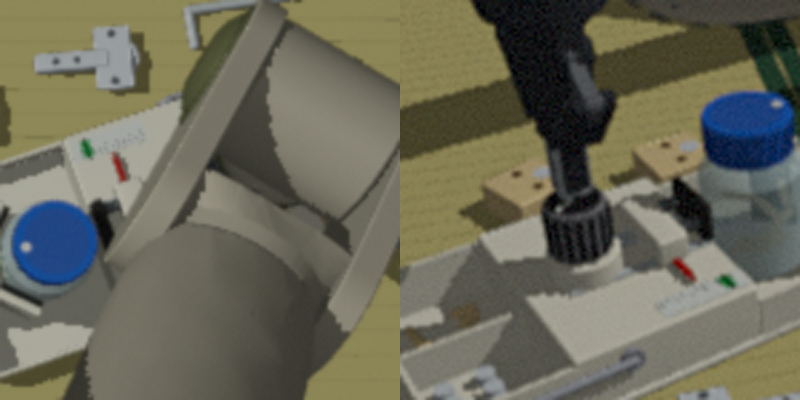

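Run:
```python
from h import *
from scipy.spatial.transform import Rotation as Ro
def tool(pos,rpy,p): return np.array(pos)+Ro.from_euler("xyz",rpy).as_matrix()@np.array(p,float)
z=np.load("pics/w1.npz"); c=(z["K"],z["T"])
for sy in(-42.5,42.5):
  for zz in(8,-5,-11,-24,-40):
    for x in(-11,11): print("open",sy,zz,x,proj(c,tool([536.53,-202.41,200.78],[np.pi,0,1.8945],[x,sy,zz]),True))
z=np.load("pics/w2.npz"); c=(z["K"],z["T"])
for zz in(8,-11,-24,-40):
    for x in(-11,11): print("shut",zz,x,proj(c,tool([539.95,-200.84,81.12],[np.pi,0,1.8945],[x,0,zz]),True))
a=cv2.imread("pics/w1.png")[230:330,110:430]; b=cv2.imread("pics/w2.png")[200:340,200:360]
a=cv2.resize(a,None,fx=2,fy=2); b=cv2.resize(b,None,fx=2.5,fy=2.5,interpolation=cv2.INTER_CUBIC)
o=np.zeros((560,640,3),np.uint8); o[:200]=a; o[205:555,:400]=b; cv2.imwrite("pics/m4.png",o)
```

```text
open -42.5 8 -11 [209.3  254.46]
open -42.5 8 11 [206.99 219.96]
open -42.5 -5 -11 [204.84 263.15]
open -42.5 -5 11 [202.08 226.72]
open -42.5 -11 -11 [202.6  267.54]
open -42.5 -11 11 [199.59 230.16]
open -42.5 -24 -11 [197.3  277.97]
open -42.5 -24 11 [193.64 238.41]
open -42.5 -40 -11 [189.81 292.86]
open -42.5 -40 11 [185.09 250.39]
open 42.5 8 -11 [348.57 254.99]
open 42.5 8 11 [351.18 220.52]
open 42.5 -5 -11 [353.02 263.71]
open 42.5 -5 11 [356.1  227.31]
open 42.5 -11 -11 [355.25 268.1 ]
open 42.5 -11 11 [358.6  230.77]
open 42.5 -24 -11 [360.54 278.57]
open 42.5 -24 11 [364.55 239.06]
open 42.5 -40 -11 [368.   293.49]
open 42.5 -40 11 [373.11 251.09]
shut 8 -11 [279.01 255.4 ]
shut 8 11 [279.02 220.4 ]
shut -11 -11 [279.03 268.89]
shut -11 11 [279.04 230.88]
shut -24 -11 [279.05 279.73]
shut -24 11 [279.06 239.42]
shut -40 -11 [279.08 295.31]
shut -40 11 [279.09 251.94]
```

View pics/m4.png

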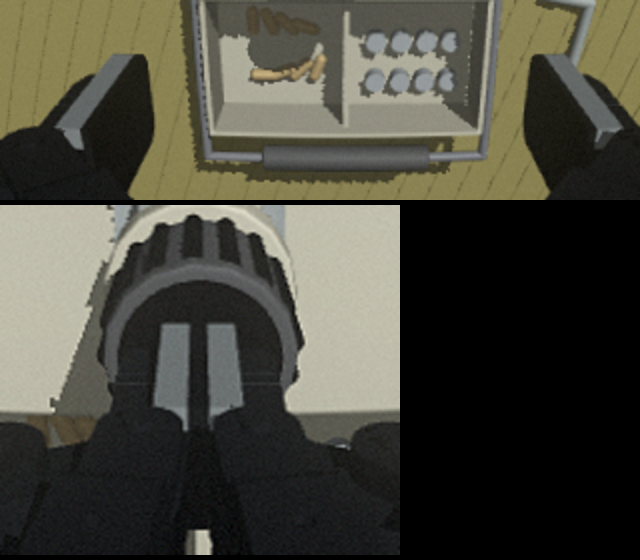

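These views show the fingertips at tool z of about −34 mm when shut and −46 mm when open, not +8 mm. So the fingers really sit about 42 mm behind the stated TCP, and they closed just above the knob. I'll use the seen offset: open, go down another 41 mm, close, and check the width and force.

arm_command(motion=[-1,0,0,0,0,0,0,-1,0,0,0,0,0,0,-1,0,0,0,0,0,0,-1,0,0,0,0,0,0,-1,0,0,0,0,0,0])

```text
time: 4.05
eef_pos: [540.0, -200.8, 81.1]
orientation: [-3.142, -0.0, 1.895]
ft_force: [0.5, -0.1, 0.4]
gripper_width: 60.7
finger_force: 0.0
```

arm_command(motion=[-1,0,0,0,0,0,0,-1,0,0,0,0,0,0,-1,0,0,1.5,0,0,0,-1,0,0,3,0,0,0,-1,0,0,4.1,0,0,0])

```text
time: 4.47
eef_pos: [539.7, -200.7, 39.2]
orientation: [-3.141, -0.0, 1.895]
ft_force: [-0.1, 0.0, -0.5]
gripper_width: 85.4
finger_force: 0.0
```

arm_command(motion=[1,0,0,0,0,0,0,1,0,0,0,0,0,0,1,0,0,0,0,0,0,1,0,0,0,0,0,0,1,0,0,0,0,0,0])

```text
time: 4.88
eef_pos: [540.5, -201.1, 41.3]
orientation: [3.14, 0.002, 1.895]
ft_force: [-0.4, 0.8, 4.5]
gripper_width: 38.5
finger_force: 60.1
```

arm_command(motion=[1,0,0,0,0,0,0,1,0,0,0,0,0,0,1,0,0,0,0,0,0])

```text
time: 5.13
eef_pos: [540.5, -201.1, 41.3]
orientation: [3.14, 0.002, 1.895]
ft_force: [-0.6, 0.4, 5.5]
gripper_width: 38.6
finger_force: 60.1
```

The knob is gripped: width 38.6 mm, force 60 N. Next I'll turn clockwise (+az) in part and check the pointer.

arm_command(motion=[1,0,0,0,0,0,0.1,1,0,0,0,0,0,0.2,1,0,0,0,0,0,0.3,1,0,0,0,0,0,0.4,1,0,0,0,0,0,0.5])

```text
time: 5.55
eef_pos: [540.6, -201.1, 41.3]
orientation: [3.139, 0.001, 1.391]
ft_force: [0.9, 0.9, 5.7]
gripper_width: 38.8
finger_force: 59.9
```

arm_command(motion=[1,0,0,0,0,0,0.1,1,0,0,0,0,0,0.2,1,0,0,0,0,0,0.3,1,0,0,0,0,0,0.4,1,0,0,0,0,0,0.4])

```text
time: 5.97
eef_pos: [540.7, -201.1, 41.3]
orientation: [3.139, -0.0, 0.99]
ft_force: [1.9, 1.6, 6.3]
gripper_width: 38.7
finger_force: 60.1
```

```bash
cat >> h.py <<'E'
def pointer(name):
    c=cal("wrist"); im=imaging.snapshot("wrist"); cv2.imwrite("pics/%s.png"%name,im[...,::-1]); np.savez("pics/%s.npz"%name,K=c[0],T=c[1])
    M=np.array([580.7,-115.6,50.5]); q=proj(c,M,True); print("mark pred",q)
    hsv=cv2.cvtColor(im,cv2.COLOR_RGB2HSV); h=hsv.astype(int)
    red=((h[...,0]<9)|(h[...,0]>172))&(h[...,1]>120)&(h[...,2]>50)
    gr=(h[...,0]>50)&(h[...,0]<85)&(h[...,1]>90)&(h[...,2]>35)
    yy,xx=np.mgrid[:420,:560]; near=np.hypot(xx-q[0],yy-q[1])<90
    V=np.array([U[1],-U[0]])
    for n,m,zz in(("red",red,54),("green",gr,50.5)):
        v,u=np.nonzero(m&near)
        P=np.array([plane(c,a,zz,True)[:2]-M[:2] for a in zip(u,v)])
        if not len(P): print(n,"none"); continue
        y,x=P@U,P@V; k=(abs(x)<25)&(abs(y)<30); y,x,uu,vv=y[k],x[k],u[k],v[k]
        tip=x>np.percentile(x,75) if n=="red" else x>-99
        print(n,len(y),"y mean/tip/min/max",y.mean(),y[tip].mean(),y.min(),y.max(),"x max",x.max(),"px",uu[tip].mean(),vv[tip].mean())
    return im
E
python3 - <<'E'
from h import *
s=manip.get_state(); print(s["time"],s["orientation"],s["gripper_width"],s["ft_force"],s["wrist_torque"]); pointer("w3")
E
```

```text
5.9667 [ 3.14 -0.    0.99] 38.69066892249367 [1.86 1.6  6.3 ] [ 0.12 -0.06 -0.3 ]
mark pred [251.73  70.14]
red 249 y mean/tip/min/max -7.030494855242494 -6.974977631997206 -9.519368493537469 -4.492655557248047 x max -9.452707545807256 px 245.7741935483871 98.41935483870968
green 327 y mean/tip/min/max -0.15856943422944197 -0.15856943422944197 -4.103722858753639 3.8674821653070923 x max 6.684521290229808 px 251.75229357798165 70.66666666666667
```

arm_command(motion=[1,0,0,0,0,0,0.1,1,0,0,0,0,0,0.2,1,0,0,0,0,0,0.3,1,0,0,0,0,0,0.4,1,0,0,0,0,0,0.5])

```text
time: 6.43
eef_pos: [540.8, -201.3, 41.3]
orientation: [3.139, -0.001, 0.491]
ft_force: [1.4, -0.1, 5.1]
gripper_width: 38.6
finger_force: 60.0
```

Run:
```python
from h import *
s=manip.get_state(); print(s["time"],s["orientation"],s["gripper_width"],s["ft_force"],s["wrist_torque"]); im=pointer("w4")
cv2.imwrite("pics/w4z.png",cv2.resize(im[10:130,150:350,::-1],None,fx=3,fy=3,interpolation=cv2.INTER_CUBIC))
```

```text
6.4333 [ 3.14 -0.    0.49] 38.60309342940901 [ 1.45 -0.09  5.15] [ 0.06 -0.08  0.52]
mark pred [168.64 108.82]
red 228 y mean/tip/min/max -0.9059975390983525 -0.8681731128527195 -3.5236289660017115 1.713709376319737 x max -9.370192596251371 px 164.71929824561403 134.10526315789474
green 287 y mean/tip/min/max -0.11990671642542335 -0.11990671642542335 -3.960427408360547 3.8575798896050775 x max 6.6163469024008155 px 168.86062717770034 109.08710801393728
```

View pics/w4z.png

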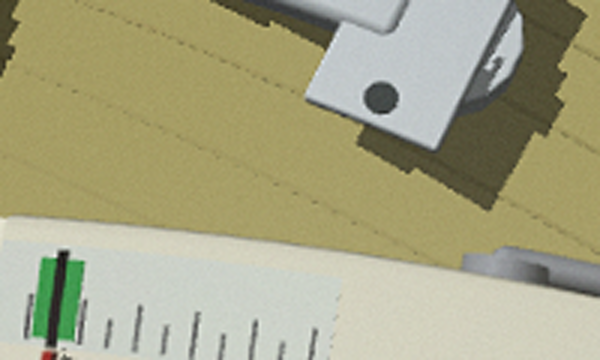

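The crop shows the pointer tip (zoom (48,355)) almost under the black line (zoom (60,290)), about 0.75 mm short. I'll turn 0.06 rad more, check, then release.

arm_command(motion=[1,0,0,0,0,0,0.06,1,0,0,0,0,0,0.06,1,0,0,0,0,0,0.06])

```text
time: 6.73
eef_pos: [540.8, -201.2, 41.3]
orientation: [3.139, -0.002, 0.434]
ft_force: [1.2, 0.1, 6.1]
gripper_width: 38.6
finger_force: 60.1
```

Run:
```python
from h import *
s=manip.get_state(); print(s["time"],s["orientation"],s["ft_force"],s["wrist_torque"]); im=pointer("w5")
```

```text
6.7333 [ 3.14 -0.    0.43] [1.17 0.1  6.13] [ 0.08 -0.09 -0.13]
mark pred [161.26 115.75]
red 223 y mean/tip/min/max -0.0773043378414391 -0.28289832051374014 -2.872106143261106 2.57335853317098 x max -9.417471837218118 px 157.73214285714286 140.5
green 289 y mean/tip/min/max -0.19231946373758776 -0.19231946373758776 -4.083762224948494 3.7688774909716325 x max 6.7478151830309905 px 161.61245674740485 116.21453287197232
```

The pointer is on the mark: −0.28 mm against −0.19 mm. Release, rise and move over the cap.

arm_command(motion=[-1,0,0,0,0,0,0,-1,0,0,0,0,0,0,-1,0,0,0,0,0,0,-1,0,0,0,0,0,0,-1,0,0,0,0,0,0])

```text
time: 7.2
eef_pos: [539.9, -200.8, 40.0]
orientation: [-3.141, 0.0, 0.435]
ft_force: [-0.3, -0.2, -0.7]
gripper_width: 85.6
finger_force: 0.0
```

arm_command(motion=[-1,0,0,0,0,0,0,-1,0,0,-2,0,0,0,-1,0,0,-5,0,0,0,-1,0,0,-8.5,0,0,0,-1,0,0,-8.5,0,0,0])

```text
time: 7.62
eef_pos: [542.4, -202.3, 131.4]
orientation: [3.132, -0.006, 0.435]
ft_force: [1.3, 0.4, 1.0]
gripper_width: 85.8
finger_force: 0.0
```

arm_command(motion=[-1,0.4,-3.5,0,0,0,0,-1,0.8,-7.5,0,0,0,0,-1,1.2,-11,0,0,0,0,-1,1.37,-12.95,0,0,0,0,-1,1.37,-12.95,0,0,0,0])

```text
time: 8.03
eef_pos: [496.3, -74.3, 125.3]
orientation: [-3.14, 0.0, 0.438]
ft_force: [-0.2, -0.2, 0.2]
gripper_width: 85.3
finger_force: 0.0
```

arm_command(motion=[-1,0,0,0,0,0,0,-1,0,0,0,0,0,0])

```text
time: 8.2
eef_pos: [498.3, -78.4, 125.2]
orientation: [3.141, -0.0, 0.435]
ft_force: [0.1, -0.4, 0.4]
gripper_width: 85.5
finger_force: 0.0
```

Run:
```python
from h import *
s=manip.get_state(); print(s); im=pointer("w6"); c=cal("wrist")
im2=imaging.snapshot("top"); cv2.imwrite("pics/t6.png",im2[...,::-1])
print(blobs(im,(105,120,40),(125,255,255)),blobs(im2,(105,120,60),(125,255,255)))
g=cv2.cvtColor(im,cv2.COLOR_RGB2HSV); print("dot",blobs(im,(0,0,140),(180,60,255),(200,100,360,330)))
```

```text
{'time': 8.2, 'qpos': array([-0.39,  0.37,  1.55, -0.  ,  1.22,  0.75]), 'qd': array([-0.01,  0.01, -0.  ,  0.  ,  0.  ,  0.  ]), 'tau': array([  0.97, -42.14, -19.81,   0.03,   0.03,   0.01]), 'eef_pos': array([498.34, -78.35, 125.2 ]), 'orientation': array([ 3.14, -0.  ,  0.43]), 'ft_force': array([ 0.06, -0.41,  0.45]), 'wrist_torque': array([-0.04, -0.01, -0.06]), 'finger_force': 0.0, 'gripper_width': 85.49114247012544}
mark pred [367.46 135.45]
red 110 y mean/tip/min/max -0.7057338608931475 -0.963659788502907 -3.444253715320088 2.1306990613237966 x max -9.531194975385059 px 367.5357142857143 152.57142857142858
green 125 y mean/tip/min/max -0.17309021125068316 -0.17309021125068316 -4.048302218160187 3.6131459618950026 x max 6.467420334198835 px 367.632 135.656
[(8577, [279.7, 236.9], [227, 183, 106, 107])] [(85, [316.5, 253.4], [308, 250, 19, 7])]
dot [(6556, [300.5, 148.0], [200, 100, 160, 116]), (921, [301.7, 288.7], [200, 271, 156, 31]), (919, [262.3, 185.0], [228, 171, 78, 52]), (624, [210.0, 222.3], [200, 175, 37, 95])]
```

View pics/w6.png

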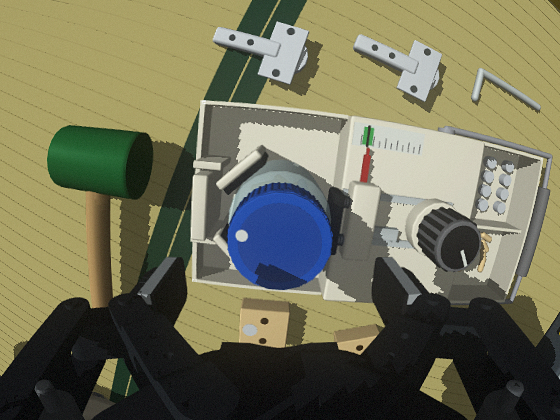

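The wrist view over the cap shows the dot at (242,236), the top face about (280.5,239) with radius about 52, and the pointer at the line in the green band (367,150). I'll find the top-face centre by a circle fit.

Run:
```python
from h import *
im=cv2.imread("pics/w6.png")[...,::-1].copy(); z=np.load("pics/w6.npz"); c=(z["K"],z["T"])
hsv=cv2.cvtColor(im,cv2.COLOR_RGB2HSV); m=cv2.inRange(hsv,np.array((105,120,25)),np.array((125,255,255)))
m[:170]=0; m=cv2.morphologyEx(m,cv2.MORPH_CLOSE,np.ones((9,9),np.uint8))
k=max(cv2.findContours(m,cv2.RETR_EXTERNAL,cv2.CHAIN_APPROX_NONE)[0],key=cv2.contourArea)[:,0]
low=k[k[:,1]>232]  # lower half: edge of top face
P=np.array([plane(c,p,126,True)[:2] for p in low])
A=np.c_[2*P,np.ones(len(P))]; s=np.linalg.lstsq(A,(P**2).sum(1),rcond=None)[0]
print("cap",s[:2],"r",np.sqrt(s[2]+s[:2]@s[:2]))
d=plane(c,(242,236),126,True); v=d[:2]-s[:2]; print("dot",d,np.hypot(*v),np.degrees(np.arctan2(v[1],v[0])))
v=plane(c,(280.5,239),126,True); print(v)
st=manip.get_state(); y=st["orientation"][2]; d=s[:2]-st["eef_pos"][:2]
print("shift",d@[np.cos(y),np.sin(y)],d@[np.sin(y),-np.cos(y)])
```

```text
cap [499.11 -78.26] r 29.720767374828476
dot [493.59 -57.62 126.  ] 21.362467068652496 104.96918927291043
[501.12 -77.98 126.  ]
shift 0.924463092466404 -0.036153454874363854
```

arm_command(motion=[-1,0.09,0,2.5,0,0,0,-1,0.09,0,5,0,0,0,-1,0.09,0,6.5,0,0,0,-1,0.09,0,6.5,0,0,0,-1,0.09,0,6.5,0,0,0])

```text
time: 8.72
eef_pos: [498.7, -77.9, 59.9]
orientation: [-3.141, 0.001, 0.434]
ft_force: [0.1, -0.5, 0.1]
gripper_width: 85.4
finger_force: 0.0
```

arm_command(motion=[1,0,0,0,0,0,0,1,0,0,0,0,0,0,1,0,0,0,0,0,0,1,0,0,0,0,0,0,1,0,0,0,0,0,0])

```text
time: 9.13
eef_pos: [499.7, -78.1, 61.7]
orientation: [3.138, -0.002, 0.435]
ft_force: [-0.2, -3.0, 6.9]
gripper_width: 59.0
finger_force: 63.5
```

Run:
```python
from h import *
s=manip.get_state(); print(s); im=pointer("w7")
cv2.imwrite("pics/w7b.png",im[...,::-1])
```

```text
{'time': 9.1333, 'qpos': array([-0.39,  0.46,  1.63, -0.  ,  1.05,  0.75]), 'qd': array([ 0.,  0.,  0., -0., -0., -0.]), 'tau': array([  1.37, -40.13, -15.59,   0.56,   0.17,  -0.05]), 'eef_pos': array([499.73, -78.13,  61.68]), 'orientation': array([ 3.14, -0.  ,  0.43]), 'ft_force': array([-0.22, -2.98,  6.93]), 'wrist_torque': array([-0.5 ,  0.1 , -0.09]), 'finger_force': 63.483552356537984, 'gripper_width': 59.02724743274178}
mark pred [394.96 141.81]
red 197 y mean/tip/min/max -0.7100782243107107 -0.6850115071840795 -3.6061130796005316 2.2939138612968186 x max -9.716869938895506 px 394.81632653061223 164.20408163265307
green 211 y mean/tip/min/max -0.2609774554449402 -0.2609774554449402 -4.230645642873964 3.5395127549561116 x max 6.5980176474166266 px 395.2796208530806 142.1990521327014
```

View pics/w7.png

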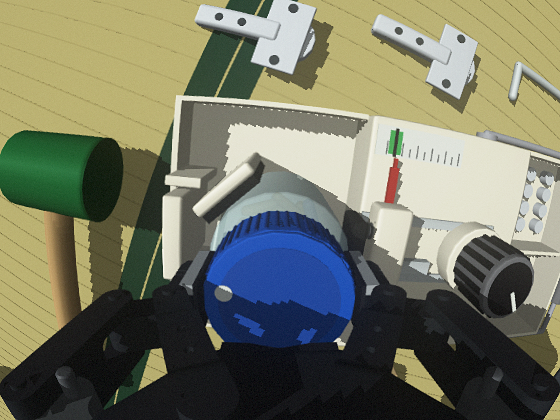

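The picture shows the pads on both sides of the cap, with the dot at (223,294) and the pointer still in the band. Force is 63 N. I'll unscrew anticlockwise (−az) and watch the forces.

arm_command(motion=[1,0,0,0,0,0,-0.1,1,0,0,0,0,0,-0.2,1,0,0,0,0,0,-0.3,1,0,0,0,0,0,-0.4,1,0,0,0,0,0,-0.4])

```text
time: 9.6
eef_pos: [500.4, -77.8, 62.6]
orientation: [3.136, -0.002, 0.84]
ft_force: [-0.7, 0.3, 13.3]
gripper_width: 58.8
finger_force: 64.3
```

```bash
cat >> h.py <<'E'
def dot(name,ztop=126):
    c=cal("wrist"); im=imaging.snapshot("wrist"); cv2.imwrite("pics/%s.png"%name,im[...,::-1]); np.savez("pics/%s.npz"%name,K=c[0],T=c[1])
    hsv=cv2.cvtColor(im,cv2.COLOR_RGB2HSV).astype(int)
    w=((hsv[...,1]<110)&(hsv[...,2]>95)).astype(np.uint8); b=((hsv[...,0]>104)&(hsv[...,0]<126)&(hsv[...,1]>120)&(hsv[...,2]>25)).astype(np.uint8)
    n,l,s,ce=cv2.connectedComponentsWithStats(w)
    for i in range(1,n):
        if 15<s[i,4]<500:
            ring=cv2.dilate((l==i).astype(np.uint8),np.ones((7,7)))-(l==i); f=b[ring>0].mean()
            if f>.6:
                p=plane(c,ce[i],ztop,True); v=p[:2]-[499.3,-78.2]; print("dot",s[i,4],ce[i],p,np.hypot(*v),"ang",np.arctan2(v[1],v[0]))
    return c,im
E
python3 - <<'E'
from h import *
s=manip.get_state(); print(s["time"],s["eef_pos"],s["orientation"],s["gripper_width"],s["finger_force"],s["ft_force"],s["wrist_torque"]); dot("w8")
E
```

```text
9.6 [500.38 -77.84  62.62] [ 3.14 -0.    0.84] 58.8395651696127 64.33868496409559 [-0.7  0.3 13.3] [0.08 0.09 0.13]
dot 241 [222.94 292.92] [486.02 -60.84 126.  ] 21.8614613267781 ang 2.223741954597349
```

arm_command(motion=[1,0,0,-0.03,0,0,-0.1,1,0,0,-0.07,0,0,-0.2,1,0,0,-0.1,0,0,-0.3,1,0,0,-0.14,0,0,-0.4,1,0,0,-0.14,0,0,-0.4])

```text
time: 10.07
eef_pos: [500.1, -77.7, 63.6]
orientation: [3.137, 0.0, 1.24]
ft_force: [0.7, 0.2, 10.7]
gripper_width: 59.0
finger_force: 63.9
```

Run:
```python
from h import *
s=manip.get_state(); print(s["time"],s["eef_pos"],s["orientation"],s["gripper_width"],s["finger_force"],s["ft_force"],s["wrist_torque"]); dot("w9")
```

```text
10.0667 [500.07 -77.73  63.64] [3.14 0.   1.24] 58.97888129177631 63.94807281196336 [ 0.69  0.19 10.66] [0.13 0.   0.1 ]
dot 245 [222.9  293.06] [479.89 -68.05 126.  ] 21.90284484294471 ang 2.659524664520753
```

arm_command(motion=[1,0,0,-0.04,0,0,-0.1,1,0,0,-0.08,0,0,-0.2,1,0,0,-0.12,0,0,-0.3,1,0,0,-0.16,0,0,-0.4,1,0,0,-0.2,0,0,-0.5])

```text
time: 10.53
eef_pos: [499.3, -77.4, 64.8]
orientation: [3.139, 0.001, 1.74]
ft_force: [-0.6, -0.0, 3.7]
gripper_width: 58.9
finger_force: 63.4
```

arm_command(motion=[1,0,0,0,0,0,-0.07,1,0,0,0,0,0,-0.07,1,0,0,0,0,0,-0.07])

```text
time: 10.78
eef_pos: [499.2, -77.4, 64.5]
orientation: [3.14, 0.001, 1.803]
ft_force: [-0.6, -0.3, 5.9]
gripper_width: 58.7
finger_force: 63.4
```

Run:
```python
from h import *
s=manip.get_state(); print(s["time"],s["eef_pos"],s["orientation"],s["gripper_width"],s["finger_force"],s["ft_force"],s["wrist_torque"]); dot("w10",128)
c=cal("scene"); im=imaging.snapshot("scene")
cv2.imwrite("pics/s10.png",im[...,::-1])
for n in("s0","s10"):
    x=cv2.imread("pics/%s.png"%n)[...,::-1].copy()
    print(n,"jar green",blobs(x,(40,60,40),(90,255,255),(195,200,250,250),2))
```

```text
10.7833 [499.21 -77.44  64.47] [3.14 0.   1.8 ] 58.709011027125136 63.412896173012996 [-0.62 -0.31  5.85] [0.09 0.04 0.08]
dot 245 [222.84 293.  ] [477.21 -79.2  128.  ] 22.111463835231746 ang -3.0965293953011144
s0 jar green [(15, [214.2, 247.9], [212, 246, 6, 4])]
s10 jar green [(16, [214.0, 247.9], [211, 246, 7, 4])]
```

Turned 1.37 rad in total (the dot shows 1.36), which is past the release and short of the next thread. Now a gentle test lift.

arm_command(motion=[1,0,0,-0.1,0,0,0,1,0,0,-0.2,0,0,0,1,0,0,-0.25,0,0,0])

```text
time: 11.13
eef_pos: [498.6, -77.2, 66.1]
orientation: [-3.141, -0.0, 1.803]
ft_force: [-0.3, -0.9, -0.8]
gripper_width: 59.0
finger_force: 64.3
```

arm_command(motion=[1,0,0,-0.15,0,0,0,1,0,0,-0.3,0,0,0,1,0,0,-0.45,0,0,0,1,0,0,-0.6,0,0,0])

```text
time: 11.47
eef_pos: [498.6, -77.2, 72.1]
orientation: [-3.141, -0.0, 1.805]
ft_force: [0.0, -0.5, -0.5]
gripper_width: 59.2
finger_force: 64.3
```

arm_command(motion=[1,0,0,-0.6,0,0,0,1,0,0,-1.3,0,0,0,1,0,0,-2,0,0,0,1,0,0,-2.65,0,0,0,1,0,0,-2.65,0,0,0])

```text
time: 11.88
eef_pos: [499.4, -77.5, 100.2]
orientation: [3.139, 0.002, 1.805]
ft_force: [-0.2, -0.1, -0.6]
gripper_width: 58.9
finger_force: 64.3
```

arm_command(motion=[1,0,0,0,0,0,0,1,0,0,0,0,0,0,1,0,0,0,0,0,0])

```text
time: 12.13
eef_pos: [498.5, -77.2, 98.2]
orientation: [-3.141, -0.0, 1.805]
ft_force: [-0.2, 0.2, -0.7]
gripper_width: 59.0
finger_force: 64.3
```

Run:
```python
from h import *
s=manip.get_state(); print(s["time"],s["eef_pos"],s["orientation"],s["gripper_width"],s["finger_force"],s["ft_force"])
c,im=dot("w11",163); pointer("w12")
sc=imaging.snapshot("scene"); cv2.imwrite("pics/s11.png",sc[...,::-1]); cs=cal("scene")
print("blue scene before/after",[blobs(x,(105,120,50),(125,255,255),(190,150,260,225))[:2] for x in(cv2.imread("pics/s0.png")[...,::-1].copy(),sc)])
P=np.array([498.9,-77.8,0]); print([proj(cs,P+[0,0,h]) for h in(112,149)])
# top face circle in wrist view
hsv=cv2.cvtColor(im,cv2.COLOR_RGB2HSV); m=cv2.inRange(hsv,np.array((105,110,20)),np.array((125,255,255)))
k=max(cv2.findContours(m,cv2.RETR_EXTERNAL,cv2.CHAIN_APPROX_NONE)[0],key=cv2.contourArea); print(cv2.boundingRect(k))
print("expect bounds L,R of top face",proj(c,np.array([s["eef_pos"][0],s["eef_pos"][1],163]),True))
V=np.array([np.sin(s["orientation"][2]),-np.cos(s["orientation"][2])])
for z0,q in((126,"w7"),(163,"w11")):
    d=np.load("pics/%s.npz"%q); x=cv2.imread("pics/%s.png"%q)[...,::-1].copy(); b=blobs(x,(105,110,20),(125,255,255))[0]; print(q,b)
```

```text
12.1333 [498.45 -77.16  98.24] [-3.14 -0.    1.8 ] 58.986366854534765 64.33831643800659 [-0.24  0.22 -0.71]
dot 242 [222.88 292.94] [476.7  -78.29 163.  ] 22.60175313736539 ang -3.1377576601294463
mark pred [369.41 287.49]
red none
green none
blue scene before/after [[(750, [221.3, 194.9], [205, 182, 33, 27])], [(405, [215.4, 178.3], [206, 164, 19, 28]), (23, [237.4, 181.3], [236, 176, 3, 12])]]
[array([224.48, 194.49]), array([223.31, 177.62])]
(203, 210, 153, 139)
expect bounds L,R of top face [279.09 302.6 ]
w7 (16543, [279.7, 282.8], [203, 211, 153, 141])
w11 (16563, [279.7, 282.7], [203, 210, 153, 139])
```

arm_command(motion=[1,0,0,-0.2,0,0,0,1,0,0,-0.2,0,0,0,1,0,0,-0.2,0,0,0,1,0,0,-0.2,0,0,0,1,0,0,-0.2,0,0,0])

```text
time: 12.7
eef_pos: [498.6, -77.2, 100.5]
orientation: [-3.142, -0.0, 1.805]
ft_force: [0.3, -0.5, 0.0]
gripper_width: 59.2
finger_force: 64.3
```

Run:
```python
from h import *
s=manip.get_state(); print(s["time"],s["eef_pos"],s["orientation"],s["finger_force"],s["ft_force"],abs(s["qd"]).max())
sc=imaging.snapshot("scene"); print(blobs(sc,(0,130,80),(8,255,255),(190,220,240,270)),proj(cal("scene"),np.array([580.7-11,-115.6-4,54.])))
print(manip.finish_job())
```

```text
12.7 [498.63 -77.24 100.49] [-3.14 -0.    1.8 ] 64.33730974022183 [ 0.34 -0.53  0.04] 0.0020252358127918046
[(18, [207.2, 240.2], [204, 237, 7, 7])] [211.9  243.52]
the job is handed in; nothing more can be done
None
```

The job is handed in, at about 12.7 s of robot time. The pointer last measured within about 1 mm of the black line, the cap came free after 1.37 rad and lifted off with no pull on the jar, and it is held level and within about 1 mm of centre. Its lower edge is about 17 mm above the mouth. I did not see the label, so whether the jar turned was not checked directly.

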